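# Put the brown reagent bottles away in their storage trays

## Robot

A 6-joint arm with a two-finger parallel gripper is mounted at the origin on the work surface. World frame = base frame: x ahead of the robot, y to its left, z up, the work surface at z = 0. Lengths are in mm, angles in rad, forces in N, time in s.
With the tool pointing down it reaches from about 250 to 800 mm from the base axis. Payload 3.9 kg.
Tool frame: the origin (TCP) lies on the centre line of the jaws, within the pads' length; the fingertips stand 14 mm ahead of it and the grasp point (between the pads) lies 5 mm behind it; z points along the fingers, y is the line along which they close (so a half turn about z gives the same grasp; the last joint's range is limited). The gripper opens to 85 mm and grips with 20 to 120 N. Pads are 22 mm wide; open, the fingers measure 114 mm over their backs; the gripper's body (76 mm by 85 mm) begins 54 mm behind the grasp point. The pads swing forward as they close: fully open they stand 13 mm farther back than shut.
Start: joints at [0, 0.26, -0.138, 1.173, 0, 1.571], TCP at [524.991, -0, 245.304] pointing down, gripper open.
Joint ranges: [-2.78, 2.78], [-0.83, 1.72], [-1.28, 1.37], [-1.9, 2.12], [-1.57, 1.48], [-3.14, 3.14]. Speed limits (rad/s): [2.57, 2.57, 3.14, 3.14, 3.14, 3.14].

## Interface

Orientations are given as a 3x3 rotation matrix whose columns are the frame's x, y, z axes.
In Python, from bench import status, camera, order gives the robot as it stands.
- The arm moves only by the shell command python3 -m jog 'ROWS' [FORCE]. ROWS is JSON, a list of rows, each an object of numbers: "grip": the closure, from 0 (fully open) to 1 (shut); "x", "y", "z": the shift along the world's x, y, z in m; "wx", "wy", "wz": the turn, a rotation vector about the world's x, y, z in rad. A call has 1 to 5 rows; each row shifts and turns the commanded pose from where the row before left it; what a row does not reach is not made up. A row lasts 1/12 s, in which the tool goes at most 41.7 mm and 7.16 degrees, less where a joint would pass 70% of its speed; a pose out of reach is approached as far as the arm can. A call is refused whole if a number of a shift passes 0.0417 or a number of a turn 0.125, either way. A call with a gripper value outside its range is refused whole. The fingers move at their own pace and stop on an object; FORCE is the grip in N (left out, the last holds). Time passes only in rows, so rows that do not move let the fingers close. It gives the time, the measured TCP pose, the force, the opening and the grip force at its end, in the units of the state.
- status.get_state(): the state, without advancing time (a new reading comes with each control period).
- camera(name): name is "scene" or "side" or "wrist"; returns a dict with "pixels" (384x512x3 uint8, red, green, blue), "fx", "fy", "cx", "cy" (pixels), "xyz" and "rotation" of the camera in the world. Camera axes: x right, y down, z forward; pixel columns grow to the right and rows downward; lengths in mm; the calibration is good to about 2 mm. The wrist camera is an equidistant fisheye: a pixel r from the principal point sees the ray r / f radians off the axis. A picture is of the moment at which its call begins. There is no depth.
- order.job_done(): hands the job in; it is judged then, once.
The state is a dict: "t": time; "q": joint angles; "joint_vel": joint speeds; "effort": joint torques, N m; "tcp_pos": TCP position; "tool_rot": TCP orientation; "force": force on the tool from outside, world axes, zero at the start; "wrist_torque": the same for the moment, N m; "opening": finger opening in mm; "grasp_force": force on a finger pad.
Only numpy, scipy, OpenCV 4.12 (cv2) and the standard library are available. Lean on these libraries where they do the work, as an engineer would, in place of code of your own. Each camera call takes 0.05 s, during which the arm holds its last target. There are 200 camera calls.

## Task

The practical is over: put the four brown glass reagent bottles away, each standing upright in the storage tray of the same colour as its cap (the two with red caps go side by side in the red tray). Keep them upright and set them down gently, they are glass. Leave the clear glass bottles standing where they are, whatever their caps; the next class needs them.

Things in the scene. Friction and masses are not known exactly. Their poses are not given: they have to be found in the camera images.
- amber_red_large: Large round reagent bottle of brown (amber) glass with a red screw cap and a white label, standing on the bench: 60 mm across, 130 mm tall; straight body to 78 mm, shoulder to a 28 mm neck at 95 mm; red cap 34 mm across from 104 to 130 mm, easy to grip; about 0.35 kg. Origin: centre of its underside, z up its axis. Loose, to be put in the red tray.
- clear_red_small: Small round reagent bottle of clear, colourless glass with a red screw cap and a white label, standing on the bench: 46 mm across, 105 mm tall; straight body to 58 mm, shoulder to a 22 mm neck at 73 mm; red cap 28 mm across from 82 to 105 mm, easy to grip; about 0.18 kg. Origin: centre of its underside, z up its axis. Loose; it stays on the bench where it is.
- amber_yellow_small: Small round reagent bottle of brown (amber) glass with a yellow screw cap and a white label, standing on the bench: 46 mm across, 105 mm tall; straight body to 58 mm, shoulder to a 22 mm neck at 73 mm; yellow cap 28 mm across from 82 to 105 mm, easy to grip; about 0.18 kg. Origin: centre of its underside, z up its axis. Loose, to be put in the yellow tray.
- clear_blue_large: Large round reagent bottle of clear, colourless glass with a blue screw cap and a white label, standing on the bench: 60 mm across, 130 mm tall; straight body to 78 mm, shoulder to a 28 mm neck at 95 mm; blue cap 34 mm across from 104 to 130 mm, easy to grip; about 0.35 kg. Origin: centre of its underside, z up its axis. Loose; it stays on the bench where it is.
- amber_red_small: Small round reagent bottle of brown (amber) glass with a red screw cap and a white label, standing on the bench: 46 mm across, 105 mm tall; straight body to 58 mm, shoulder to a 22 mm neck at 73 mm; red cap 28 mm across from 82 to 105 mm, easy to grip; about 0.18 kg. Origin: centre of its underside, z up its axis. Loose, to be put in the red tray.
- clear_yellow_small: Small round reagent bottle of clear, colourless glass with a yellow screw cap and a white label, standing on the bench: 46 mm across, 105 mm tall; straight body to 58 mm, shoulder to a 22 mm neck at 73 mm; yellow cap 28 mm across from 82 to 105 mm, easy to grip; about 0.18 kg. Origin: centre of its underside, z up its axis. Loose; it stays on the bench where it is.
- amber_blue_large: Large round reagent bottle of brown (amber) glass with a blue screw cap and a white label, standing on the bench: 60 mm across, 130 mm tall; straight body to 78 mm, shoulder to a 28 mm neck at 95 mm; blue cap 34 mm across from 104 to 130 mm, easy to grip; about 0.35 kg. Origin: centre of its underside, z up its axis. Loose, to be put in the blue tray.
- red_tray: Shallow red plastic storage tray, fixed on the bench: outer walls 110 mm (its x) by 190 mm (its y), 32 mm high, with a 6 mm rim lip; walls and floor 4 mm thick, so 102 x 182 mm clear inside; empty, room for two bottles side by side along its y. Origin at the centre of its underside, inner floor 4 mm above it, z up.
- yellow_tray: Shallow yellow plastic storage tray, fixed on the bench: outer walls 110 mm (its x) by 190 mm (its y), 32 mm high, with a 6 mm rim lip; walls and floor 4 mm thick, so 102 x 182 mm clear inside; empty, room for two bottles side by side along its y. Origin at the centre of its underside, inner floor 4 mm above it, z up.
- blue_tray: Shallow blue plastic storage tray, fixed on the bench: outer walls 110 mm (its x) by 190 mm (its y), 32 mm high, with a 6 mm rim lip; walls and floor 4 mm thick, so 102 x 182 mm clear inside; empty, room for two bottles side by side along its y. Origin at the centre of its underside, inner floor 4 mm above it, z up.

How it is judged (in metres and radians):
At the end, for the whole second after the job is handed in: Each brown bottle stands upright (0.08 rad), at rest, on the floor of the tray of its cap's colour (anywhere inside the walls: origin within 40 mm in the tray's x, 80 mm in y, under 9 mm up); each clear bottle stands upright within 25 mm of its start (x of amber_red_large in the frame of red_tray between -0.04 and 0.04 m and y of amber_red_large in the frame of red_tray between -0.08 and 0.08 m and z of each of amber_red_large, amber_red_small in the frame of red_tray below 0.009 m and angle between each of amber_red_large, amber_yellow_small, amber_red_small, amber_blue_large, clear_red_small, clear_blue_large, clear_yellow_small's own z axis and vertical below 0.08 rad and linear speed of each of amber_red_large, amber_yellow_small, amber_red_small, amber_blue_large, clear_red_small, clear_blue_large, clear_yellow_small below 0.02 m/s and angular speed of each of amber_red_large, amber_yellow_small, amber_red_small, amber_blue_large below 0.2 rad/s and x of amber_yellow_small in the frame of yellow_tray between -0.04 and 0.04 m and y of amber_yellow_small in the frame of yellow_tray between -0.08 and 0.08 m and z of amber_yellow_small in the frame of yellow_tray below 0.009 m and x of amber_red_small in the frame of red_tray between -0.04 and 0.04 m and y of amber_red_small in the frame of red_tray between -0.08 and 0.08 m and x of amber_blue_large in the frame of blue_tray between -0.04 and 0.04 m and y of amber_blue_large in the frame of blue_tray between -0.08 and 0.08 m and z of amber_blue_large in the frame of blue_tray below 0.009 m and distance of each of clear_red_small, clear_blue_large, clear_yellow_small from where it was at the start of the episode below 0.025 m); the robot touches nothing.
It fails at once if a clear bottle is shifted by more than 25 mm or tipped by more than 0.5 rad (distance of any of clear_red_small, clear_blue_large, clear_yellow_small from where it was at the start of the episode above 0.025 m or angle between any of clear_red_small, clear_blue_large, clear_yellow_small's own z axis and vertical above 0.5 rad).
It fails at once if a brown bottle is tipped over or carried leaning by more than 0.7 rad (angle between any of amber_red_large, amber_yellow_small, amber_red_small, amber_blue_large's own z axis and vertical above 0.7 rad).
It fails at once if a brown bottle is dropped or banged down: faster than 0.6 m/s while its underside is less than 30 mm above the bench ((height (world z) of amber_red_large below 0.03 m and linear speed of amber_red_large above 0.6 m/s) or (height (world z) of amber_yellow_small below 0.03 m and linear speed of amber_yellow_small above 0.6 m/s) or (height (world z) of amber_red_small below 0.03 m and linear speed of amber_red_small above 0.6 m/s) or (height (world z) of amber_blue_large below 0.03 m and linear speed of amber_blue_large above 0.6 m/s)).
It also fails if it takes over 106 s, if anything falls off the work surface, if the arm or the gripper's body presses on something with over 40 N, if the wrist force passes 120 N, or if a joint passes its speed limit or range.

## Working session

There is one attempt and no reset: what is moved stays moved. The work goes in short steps, Python scripts to look and compute and a shell command to move; the robot and the scene stay as the last step left them, time stands still between calls to the robot, and variables do not carry over. Pictures are saved under pics/ and viewed, at most 14 in all, crops included, and the job is handed in when it is done.

```bash
mkdir -p pics; ls; python3 - <<'E'
from bench import status,camera
import cv2
print(status.get_state())
for n in ("scene","side","wrist"):
    c=camera(n); cv2.imwrite(f"pics/{n}0.png",c["pixels"][:,:,::-1])
    print(n,{k:c[k] for k in c if k!="pixels"})
E
```

```text
pics
{'t': 0.0, 'q': array([-2.13442949e-05,  2.60672372e-01, -1.39407154e-01,  1.17268357e+00,
        2.50110073e-05,  1.57078924e+00]), 'joint_vel': array([-0.00011609, -0.00081117,  0.00030285,  0.00043443, -0.00096607,
        0.00039528]), 'effort': array([-3.22425103e-04, -4.05677426e+01,  2.53926122e+01,  1.89446745e-02,
       -4.02533055e-05,  2.61086342e-05]), 'tcp_pos': array([ 5.24333933e+02, -3.52816547e-03,  2.44456568e+02]), 'tool_rot': array([[ 1.43076347e-05,  9.99998066e-01, -1.96677132e-03],
       [ 1.00000000e+00, -1.42583888e-05,  2.50529867e-05],
       [ 2.50248952e-05, -1.96677167e-03, -9.99998066e-01]]), 'force': array([-0.62329869, -0.03966771,  0.25888911]), 'wrist_torque': array([ 0.04985425, -0.05520981,  0.06721923]), 'grasp_force': 0.0, 'opening': 85.35476961046288}
scene {'fx': 448.25981736822786, 'fy': 448.25981736822786, 'cx': 251.23959896326352, 'cy': 189.07221619861775, 'xyz': array([ 992.59403285, -345.54293723, 1069.98886091]), 'rotation': array([[ 0.58080719,  0.69042486, -0.43124995],
       [ 0.81397064, -0.49953907,  0.29650045],
       [-0.01071492, -0.52323439, -0.85212145]])}
side {'fx': 474.8137046609615, 'fy': 474.8137046609615, 'cx': 257.3246139869397, 'cy': 193.03793538447923, 'xyz': array([ 306.75982383, -746.50310855,  766.02500125]), 'rotation': array([[ 0.97468441, -0.16452277,  0.151402  ],
       [-0.22329696, -0.68191789,  0.6965102 ],
       [-0.01134806, -0.71268524, -0.70139217]])}
wrist {'fx': 297.3186396354542, 'fy': 297.3186396354542, 'cx': 258.633749604253, 'cy': 191.88190464185666, 'xyz': array([525.26177629,  74.07317309, 373.20970057]), 'rotation': array([[ 9.99995563e-01, -3.79723491e-04, -2.95448138e-03],
       [-1.22242783e-03, -9.56788840e-01, -2.90781053e-01],
       [-2.71639841e-03,  2.90783374e-01, -9.56785060e-01]])}
```

View pics/scene0.png

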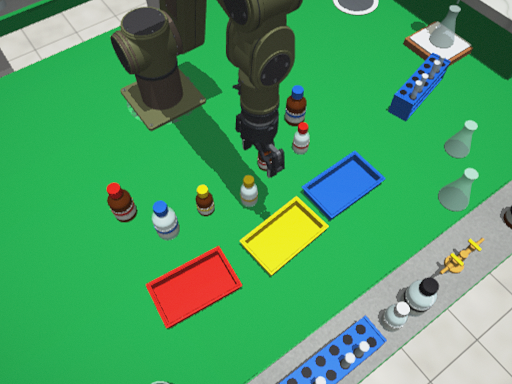

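View pics/side0.png

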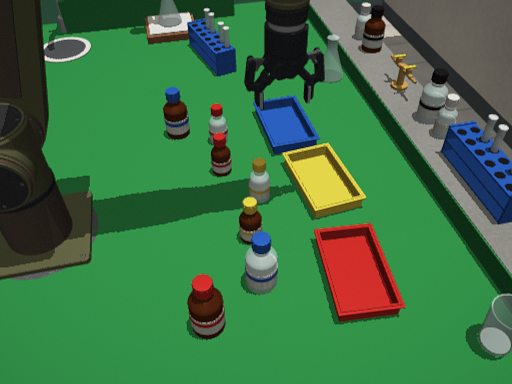

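The scene view shows all bottles except amber_red_small, which hides behind the gripper at about (265,160). The side view shows all seven. Cap positions there are amber blue (173,97), clear red (217,110), amber red small (219,141), clear yellow (259,166), amber yellow (250,205), clear blue (261,242) and amber red large (202,287).

```bash
cat > h.py <<'E'
import cv2,numpy as np
from bench import camera,status
HUE={'red':[(0,8),(172,180)],'yellow':[(17,34)],'blue':[(103,125)]}
def mask(px,col):
    h=cv2.cvtColor(px,cv2.COLOR_RGB2HSV); m=np.zeros(h.shape[:2],np.uint8)
    for a,b in HUE[col]: m|=cv2.inRange(h,(a,130,70),(b,255,255))
    return m
def cast(c,uv,z):
    f=c['rotation']@[(uv[0]-c['cx'])/c['fx'],(uv[1]-c['cy'])/c['fy'],1]
    return (c['xyz']+f*(z-c['xyz'][2])/f[2])[:2]
def blobs(c,col,amin=25):
    n,_,s,ce=cv2.connectedComponentsWithStats(mask(c['pixels'],col))
    return [(s[i,4],ce[i],s[i,:4]) for i in range(1,n) if s[i,4]>=amin]
def rep(names=('scene','side')):
    for n in names:
        c=camera(n)
        for col in HUE:
            for a,uv,b in blobs(c,col):
                L=cast(c,uv,117);S=cast(c,uv,93.5)
                if 100<S[0]<700 and abs(S[1])<520: print(n,col,a,uv.round(),b,'L',L.round(),'S',S.round())
E
python3 - <<'E'
from h import *
rep()
for n in('scene','side'):
    c=camera(n)
    for col in HUE:
        m=mask(c['pixels'],col); cs,_=cv2.findContours(m,cv2.RETR_EXTERNAL,cv2.CHAIN_APPROX_NONE)
        for k in cs:
            if cv2.contourArea(k)<700: continue
            P=np.array([cast(c,p[0],32) for p in k],np.float32)
            q=cv2.approxPolyDP(cv2.convexHull(P),12,True)[:,0]
            print(n,col,'tray',cv2.minAreaRect(P),q.round().tolist())
E
```

```text
scene red 98 [302. 127.] [298 122  10  12] L [431. 213.] S [418. 226.]
scene red 193 [114. 191.] [107 183  16  16] L [ 313. -294.] S [ 296. -293.]
scene red 34 [125. 212.] [114 203  20  13] L [ 383. -300.] S [ 368. -299.]
scene red 4111 [193. 286.] [146 246  96  82] L [ 640. -264.] S [ 631. -262.]
scene yellow 113 [248. 181.] [243 175  11  13] L [486.  -6.] S [473.   3.]
scene yellow 133 [202. 191.] [197 185  12  14] L [ 444. -117.] S [ 431. -111.]
scene yellow 3462 [283. 235.] [240 196  89  80] L [657. -26.] S [649. -19.]
scene blue 134 [297.  92.] [292  86  12  14] L [322. 282.] S [305. 298.]
scene blue 28 [295. 115.] [286 112  19   6] L [387. 224.] S [372. 238.]
scene blue 2886 [342. 184.] [302 151  83  69] L [633. 178.] S [624. 191.]
scene blue 179 [160. 208.] [153 201  15  16] L [ 425. -226.] S [ 411. -223.]
scene blue 26 [168. 231.] [158 225  19   9] L [ 489. -240.] S [ 476. -238.]
side red 124 [216. 110.] [211 104  11  13] L [415. 196.] S [418. 230.]
side red 170 [219. 139.] [210 131  17  17] L [403.  84.] S [406. 114.]
side red 34 [222. 164.] [212 160  19   7] L [393.  -2.] S
[... 2146 characters left out ...]
13.0], [554.0, 102.0], [567.0, -116.0], [670.0, -108.0], [689.0, -87.0]]
side blue tray ((997.7042236328125, -49.936187744140625), (325.6244812011719, 139.98831176757812), 88.77293395996094) [[1071.0, 109.0], [1000.0, 109.0], [929.0, 19.0], [929.0, -211.0], [999.0, -156.0], [1067.0, -53.0]]
side blue tray ((594.748046875, 221.91488647460938), (122.82173156738281, 229.62802124023438), 1.8667502403259277) [[650.0, 333.0], [532.0, 327.0], [537.0, 106.0], [641.0, 117.0], [658.0, 137.0]]
side blue tray ((469.9444885253906, 690.4821166992188), (114.0246353149414, 380.5907287597656), 14.279976844787598) [[475.0, 887.0], [419.0, 861.0], [408.0, 713.0], [463.0, 494.0], [518.0, 510.0], [540.0, 645.0]]
```

```bash
python3 -m jog '[{"x":-0.019,"y":-0.0218,"grip":0.25},{"x":-0.019,"y":-0.0218,"grip":0.25},{"x":-0.019,"y":-0.0218,"grip":0.25},{"x":-0.019,"y":-0.0218,"grip":0.25},{"x":-0.019,"y":-0.0218,"grip":0.25}]' 40; python3 -m jog '[{"z":-0.02},{"z":-0.02},{"z":-0.02},{"grip":0.25},{"grip":0.25}]'; python3 - <<'E'
from h import *
rep(('scene',))
c=camera('wrist'); cv2.imwrite('pics/w1.png',c['pixels'][:,:,::-1])
E
```

```text
scene red 98 [302. 127.] [298 122  10  12] L [431. 213.] S [418. 226.]
scene red 194 [114. 191.] [107 183  16  16] L [ 313. -294.] S [ 296. -293.]
scene red 32 [125. 212.] [115 203  19  13] L [ 383. -299.] S [ 368. -297.]
scene red 4111 [193. 286.] [146 246  96  82] L [ 640. -264.] S [ 631. -262.]
scene yellow 113 [248. 181.] [243 175  11  13] L [486.  -6.] S [473.   3.]
scene yellow 132 [202. 191.] [197 185  12  14] L [ 444. -117.] S [ 431. -111.]
scene yellow 3463 [283. 235.] [240 196  89  80] L [657. -26.] S [649. -18.]
scene blue 134 [297.  92.] [292  86  12  14] L [322. 282.] S [305. 298.]
scene blue 28 [295. 115.] [286 112  19   6] L [387. 224.] S [372. 238.]
scene blue 2886 [342. 184.] [302 151  83  69] L [633. 178.] S [624. 191.]
scene blue 178 [160. 208.] [153 201  15  16] L [ 425. -226.] S [ 411. -223.]
scene blue 26 [168. 231.] [158 225  19   9] L [ 489. -240.] S [ 476. -238.]schema error: expected keys grip, x, y, z, wx, wy, wz
schema error: expected keys grip, x, y, z, wx, wy, wz
```

View pics/w1.png

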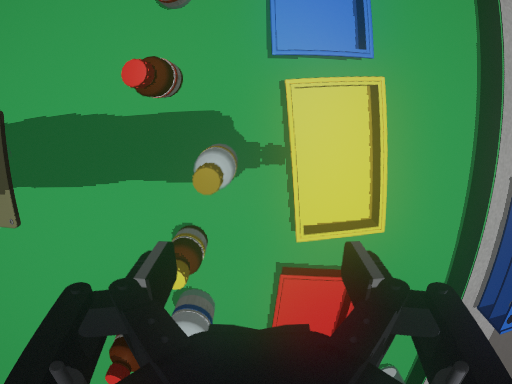

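The move was refused because each row needs all seven keys, so this wrist view is still from the start pose. It shows the amber red small cap at (134,73), clear yellow at (207,179) and the fingers at the bottom. I'll retype with full keys.

```bash
python3 -m jog '[{"x":-0.019,"y":-0.0218,"z":0,"wx":0,"wy":0,"wz":0,"grip":0.25},{"x":-0.019,"y":-0.0218,"z":0,"wx":0,"wy":0,"wz":0,"grip":0.25},{"x":-0.019,"y":-0.0218,"z":0,"wx":0,"wy":0,"wz":0,"grip":0.25},{"x":-0.019,"y":-0.0218,"z":0,"wx":0,"wy":0,"wz":0,"grip":0.25},{"x":-0.019,"y":-0.0218,"z":0,"wx":0,"wy":0,"wz":0,"grip":0.25}]' 40; python3 -m jog '[{"x":0,"y":0,"z":-0.02,"wx":0,"wy":0,"wz":0,"grip":0.25},{"x":0,"y":0,"z":-0.02,"wx":0,"wy":0,"wz":0,"grip":0.25},{"x":0,"y":0,"z":-0.02,"wx":0,"wy":0,"wz":0,"grip":0.25},{"x":0,"y":0,"z":0,"wx":0,"wy":0,"wz":0,"grip":0.25},{"x":0,"y":0,"z":0,"wx":0,"wy":0,"wz":0,"grip":0.25}]'; python3 - <<'E'
from h import *
rep(('scene',))
def wcast(c,uv,z):
    d=np.array([uv[0]-c['cx'],uv[1]-c['cy']]);r=np.hypot(*d);t=r/c['fx']
    f=c['rotation']@np.r_[np.sin(t)*d/r,np.cos(t)]
    return (c['xyz']+f*(z-c['xyz'][2])/f[2])[:2].round()
c=camera('wrist'); cv2.imwrite('pics/w2.png',c['pixels'][:,:,::-1])
for col in HUE:
    for a,uv,b in blobs(c,col): print('wrist',col,a,uv.round(),wcast(c,uv,117),wcast(c,uv,93.5))
E
```

```text
t: 0.87
tcp_pos: [429.0, -109.8, 245.4]
tool_rot: [[-0.001, 1.0, 0.0], [1.0, 0.001, -0.0], [-0.0, 0.0, -1.0]]
force: [0.8, -0.4, -0.1]
opening: 64.4
grasp_force: 0.0
t: 1.28
tcp_pos: [429.1, -108.8, 184.9]
tool_rot: [[0.0, 1.0, -0.002], [1.0, -0.0, 0.001], [0.001, -0.002, -1.0]]
force: [0.2, -0.7, 0.2]
opening: 64.0
grasp_force: 0.0
scene red 97 [302. 127.] [298 122  10  12] L [431. 213.] S [418. 227.]
scene red 111 [265. 145.] [259 139  12  14] L [422.  96.] S [408. 107.]
scene red 193 [114. 191.] [107 183  16  16] L [ 313. -294.] S [ 296. -293.]
scene red 32 [125. 212.] [115 203  19  13] L [ 383. -299.] S [ 368. -297.]
scene red 4112 [193. 286.] [146 246  96  82] L [ 640. -264.] S [ 631. -262.]
scene yellow 107 [248. 181.] [243 175  11  13] L [486.  -6.] S [474.   2.]
scene yellow 131 [202. 191.] [197 185  12  14] L [ 444. -117.] S [ 431. -111.]
scene yellow 3455 [283. 235.] [240 196  89  80] L [657. -26.] S [649. -19.]
scene blue 134 [297.  92.] [292  86  12  14] L [322. 282.] S [305. 298.]
scene blue 27 [295. 115.] [286 112  19   6] L [386. 224.] S [371. 238.]
scene blue 2886 [342. 184.] [302 151  83  69] L [633. 178.] S [624. 191.]
scene blue 178 [160. 208.] [153 201  15  16] L [ 425. -226.] S [ 411. -223.]
scene blue 26 [168. 231.] [158 225  19   9] L [ 489. -240.] S [ 476. -238.]
wrist red 4837 [405. 248.] [ 550. -143.] [ 564. -156.]
wrist red 476 [375. 338.] [ 543. -243.] [ 556. -267.]
wrist red 245 [143. 360.] [ 309. -278.] [ 295. -307.]
wrist yellow 15744 [432.  82.] [557. -11.] [572.  -9.]
wrist yellow 1126 [321.  54.] [471.  -0.] [476.   4.]
wrist yellow 1235 [259. 201.] [ 431. -101.] [ 431. -109.]
wrist blue 489 [254. 320.] [ 427. -210.] [ 426. -231.]
```

View pics/w2.png

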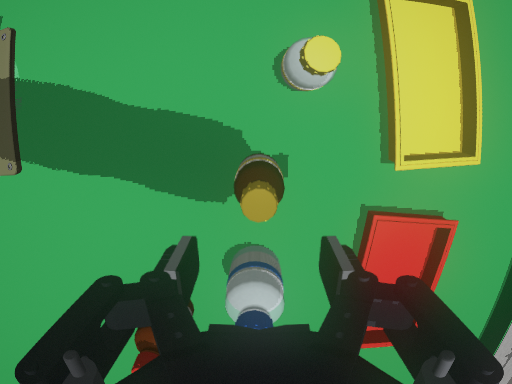

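The wrist view shows the amber yellow cap at (259,201), midway between the fingers, which casts to (431,-109). I'll descend and grip.

```bash
python3 -m jog '[{"x":0.002,"y":0,"z":-0.025,"wx":0,"wy":0,"wz":0,"grip":0.25},{"x":0,"y":0,"z":-0.025,"wx":0,"wy":0,"wz":0,"grip":0.25},{"x":0,"y":0,"z":-0.02,"wx":0,"wy":0,"wz":0,"grip":0.25},{"x":0,"y":0,"z":-0.015,"wx":0,"wy":0,"wz":0,"grip":0.25},{"x":0,"y":0,"z":-0.008,"wx":0,"wy":0,"wz":0,"grip":0.25}]' 40; python3 -m jog '[{"x":0,"y":0,"z":0,"wx":0,"wy":0,"wz":0,"grip":0.5},{"x":0,"y":0,"z":0,"wx":0,"wy":0,"wz":0,"grip":0.6},{"x":0,"y":0,"z":0,"wx":0,"wy":0,"wz":0,"grip":0.75},{"x":0,"y":0,"z":0,"wx":0,"wy":0,"wz":0,"grip":0.9},{"x":0,"y":0,"z":0,"wx":0,"wy":0,"wz":0,"grip":0.9}]'; python3 -m jog '[{"x":0,"y":0,"z":0,"wx":0,"wy":0,"wz":0,"grip":0.9},{"x":0,"y":0,"z":0,"wx":0,"wy":0,"wz":0,"grip":0.9},{"x":0,"y":0,"z":0.005,"wx":0,"wy":0,"wz":0,"grip":0.9},{"x":0,"y":0,"z":0.01,"wx":0,"wy":0,"wz":0,"grip":0.9},{"x":0,"y":0,"z":0.02,"wx":0,"wy":0,"wz":0,"grip":0.9}]'
```

```text
t: 1.8
tcp_pos: [432.2, -108.9, 91.8]
tool_rot: [[-0.0, 1.0, -0.0], [1.0, 0.0, 0.0], [0.0, -0.0, -1.0]]
force: [-1.3, 0.3, 0.2]
opening: 63.7
grasp_force: 0.0
t: 2.22
tcp_pos: [432.8, -109.3, 93.6]
tool_rot: [[-0.0, 1.0, 0.002], [1.0, 0.0, -0.001], [-0.001, 0.002, -1.0]]
force: [-1.8, 0.8, 6.9]
opening: 26.8
grasp_force: 39.4
t: 2.63
tcp_pos: [430.3, -108.5, 126.3]
tool_rot: [[0.0, 1.0, -0.004], [1.0, -0.0, 0.001], [0.001, -0.004, -1.0]]
force: [0.5, -0.4, -2.1]
opening: 26.5
grasp_force: 39.7
```

```bash
python3 -m jog '[{"x":0.005,"y":0,"z":0.025,"wx":0,"wy":0,"wz":0,"grip":0.9},{"x":0.012,"y":0.006,"z":0.025,"wx":0,"wy":0,"wz":0,"grip":0.9},{"x":0.022,"y":0.014,"z":0.005,"wx":0,"wy":0,"wz":0,"grip":0.9},{"x":0.025,"y":0.016,"z":0,"wx":0,"wy":0,"wz":0,"grip":0.9},{"x":0.025,"y":0.016,"z":0,"wx":0,"wy":0,"wz":0,"grip":0.9}]'; python3 -m jog '[{"x":0.025,"y":0.016,"z":0,"wx":0,"wy":0,"wz":0,"grip":0.9},{"x":0.025,"y":0.016,"z":0,"wx":0,"wy":0,"wz":0,"grip":0.9},{"x":0.025,"y":0.016,"z":0,"wx":0,"wy":0,"wz":0,"grip":0.9},{"x":0.02,"y":0.01,"z":0,"wx":0,"wy":0,"wz":0,"grip":0.9},{"x":0.01,"y":0.005,"z":0,"wx":0,"wy":0,"wz":0,"grip":0.9}]'; python3 -m jog '[{"x":0,"y":0,"z":-0.02,"wx":0,"wy":0,"wz":0,"grip":0.9},{"x":0,"y":0,"z":-0.02,"wx":0,"wy":0,"wz":0,"grip":0.9},{"x":0,"y":0,"z":-0.015,"wx":0,"wy":0,"wz":0,"grip":0.9},{"x":0,"y":0,"z":-0.01,"wx":0,"wy":0,"wz":0,"grip":0.9},{"x":0,"y":0,"z":0,"wx":0,"wy":0,"wz":0,"grip":0.9}]'; python3 - <<'E'
from h import *
c=camera('scene');a=c['pixels'][130:330,150:420]
d=camera('side');b=d['pixels'][100:300,180:450]
cv2.imwrite('pics/p1.png',np.hstack([a,b])[:,:,::-1])
E
```

```text
t: 3.05
tcp_pos: [522.4, -56.6, 183.8]
tool_rot: [[0.001, 1.0, 0.003], [1.0, -0.001, -0.0], [-0.0, 0.003, -1.0]]
force: [-0.2, -0.4, -2.9]
opening: 26.9
grasp_force: 39.9
t: 3.47
tcp_pos: [628.8, 7.8, 182.1]
tool_rot: [[-0.002, 1.0, 0.002], [1.0, 0.002, 0.001], [0.001, 0.002, -1.0]]
force: [0.7, 0.2, -2.1]
opening: 26.7
grasp_force: 39.8
t: 3.88
tcp_pos: [624.1, 6.0, 114.7]
tool_rot: [[-0.0, 1.0, -0.005], [1.0, 0.0, 0.0], [0.0, -0.005, -1.0]]
force: [-0.0, -0.2, -2.4]
opening: 26.8
grasp_force: 39.9
```

View pics/p1.png

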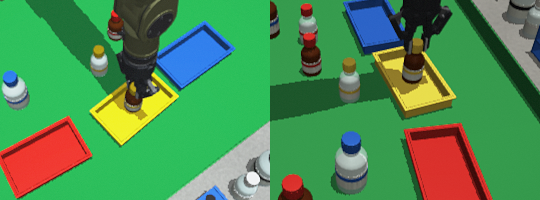

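The picture shows the bottle hanging upright over the middle of the yellow tray. I'll lower it gently and watch the force.

```bash
python3 -m jog '[{"x":0,"y":0,"z":-0.006,"wx":0,"wy":0,"wz":0,"grip":0.9},{"x":0,"y":0,"z":-0.006,"wx":0,"wy":0,"wz":0,"grip":0.9},{"x":0,"y":0,"z":-0.003,"wx":0,"wy":0,"wz":0,"grip":0.9},{"x":0,"y":0,"z":0,"wx":0,"wy":0,"wz":0,"grip":0.9}]'; python3 -m jog '[{"x":0,"y":0,"z":-0.002,"wx":0,"wy":0,"wz":0,"grip":0.9},{"x":0,"y":0,"z":0,"wx":0,"wy":0,"wz":0,"grip":0.9}]';python3 -m jog '[{"x":0,"y":0,"z":-0.001,"wx":0,"wy":0,"wz":0,"grip":0.9},{"x":0,"y":0,"z":0,"wx":0,"wy":0,"wz":0,"grip":0.9}]'
```

```text
t: 4.32
tcp_pos: [625.5, 6.0, 101.7]
tool_rot: [[0.0, 1.0, -0.001], [1.0, -0.0, 0.0], [0.0, -0.001, -1.0]]
force: [0.4, 0.1, -2.5]
opening: 26.8
grasp_force: 40.0
t: 4.48
tcp_pos: [625.9, 6.0, 100.2]
tool_rot: [[0.0, 1.0, -0.0], [1.0, -0.0, 0.0], [0.0, -0.0, -1.0]]
force: [-0.3, -0.6, -2.8]
opening: 26.5
grasp_force: 40.0
t: 4.65
tcp_pos: [626.0, 6.0, 99.3]
tool_rot: [[0.0, 1.0, 0.0], [1.0, -0.0, 0.0], [0.0, 0.0, -1.0]]
force: [0.3, -0.1, -2.8]
opening: 27.0
grasp_force: 40.0
```

```bash
python3 -m jog '[{"x":0,"y":0,"z":-0.002,"wx":0,"wy":0,"wz":0,"grip":0.9},{"x":0,"y":0,"z":0,"wx":0,"wy":0,"wz":0,"grip":0.9}]'; python3 -m jog '[{"x":0,"y":0,"z":-0.001,"wx":0,"wy":0,"wz":0,"grip":0.9},{"x":0,"y":0,"z":0,"wx":0,"wy":0,"wz":0,"grip":0.9}]';python3 -m jog '[{"x":0,"y":0,"z":-0.001,"wx":0,"wy":0,"wz":0,"grip":0.9},{"x":0,"y":0,"z":0,"wx":0,"wy":0,"wz":0,"grip":0.9}]'
```

```text
t: 4.82
tcp_pos: [626.4, 6.0, 97.7]
tool_rot: [[-0.0, 1.0, 0.001], [1.0, 0.0, 0.0], [0.0, 0.001, -1.0]]
force: [-1.6, 0.1, -0.0]
opening: 26.7
grasp_force: 40.1
t: 4.98
tcp_pos: [626.5, 6.0, 97.7]
tool_rot: [[-0.0, 1.0, 0.002], [1.0, 0.0, 0.0], [0.0, 0.002, -1.0]]
force: [-2.9, -0.1, 6.7]
opening: 26.9
grasp_force: 40.8
t: 5.15
tcp_pos: [626.5, 6.0, 97.6]
tool_rot: [[0.0, 1.0, 0.002], [1.0, -0.0, 0.0], [0.0, 0.002, -1.0]]
force: [-2.7, -0.9, 10.9]
opening: 26.7
grasp_force: 41.4
```

```bash
python3 -m jog '[{"x":0,"y":0,"z":0.001,"wx":0,"wy":0,"wz":0,"grip":0.7},{"x":0,"y":0,"z":0,"wx":0,"wy":0,"wz":0,"grip":0.25},{"x":0,"y":0,"z":0,"wx":0,"wy":0,"wz":0,"grip":0.25},{"x":0,"y":0,"z":0,"wx":0,"wy":0,"wz":0,"grip":0.25},{"x":0,"y":0,"z":0.01,"wx":0,"wy":0,"wz":0,"grip":0.25}]' && python3 -m jog '[{"x":0,"y":0,"z":0.03,"wx":0,"wy":0,"wz":0,"grip":0.25},{"x":0,"y":0,"z":0.03,"wx":0,"wy":0,"wz":0,"grip":0.25},{"x":0,"y":0,"z":0.03,"wx":0,"wy":0,"wz":0,"grip":0.25},{"x":0,"y":0,"z":0.03,"wx":0,"wy":0,"wz":0,"grip":0.25},{"x":-0.009,"y":0.002,"z":0.01,"wx":0,"wy":0,"wz":0,"grip":0.25}]';python3 -m jog '[{"x":-0.02,"y":0.01,"z":0,"wx":0,"wy":0,"wz":0,"grip":0.25},{"x":-0.025,"y":0.01,"z":0,"wx":0,"wy":0,"wz":0,"grip":0.25},{"x":-0.025,"y":0.01,"z":0,"wx":0,"wy":0,"wz":0,"grip":0.25},{"x":-0.025,"y":0.01,"z":0,"wx":0,"wy":0,"wz":0,"grip":0.25},{"x":-0.025,"y":0.01,"z":0,"wx":0,"wy":0,"wz":0,"grip":0.25}]'; python3 -m jog '[{"x":-0.025,"y":0.01,"z":0,"wx":0,"wy":0,"wz":0,"grip":0.25},{"x":-0.025,"y":0.015,"z":0,"wx":0,"wy":0,"wz":0,"grip":0.25},{"x":-0.025,"y":0.015,"z":-0.01,"wx":0,"wy":0,"wz":0,"grip":0.25},{"x":-0.015,"y":0.01,"z":-0.02,"wx":0,"wy":0,"wz":0,"grip":0.25},{"x":0,"y":0,"z":-0.02,"wx":0,"wy":0,"wz":0,"grip":0.25}]'; python3 -m jog '[{"x":0,"y":0,"z":-0.01,"wx":0,"wy":0,"wz":0,"grip":0.25},{"x":0,"y":0,"z":0,"wx":0,"wy":0,"wz":0,"grip":0.25}]'
cat >> h.py <<'E'
def wcast(c,uv,z):
    d=np.array([uv[0]-c['cx'],uv[1]-c['cy']]);r=np.hypot(*d);t=r/c['fx']
    f=c['rotation']@np.r_[np.sin(t)*d/r,np.cos(t)]
    return (c['xyz']+f*(z-c['xyz'][2])/f[2])[:2].round()
def wrep(amin=150):
    c=camera('wrist')
    for col in HUE:
        for a,uv,b in blobs(c,col,amin): print('wrist',col,a,uv.round(),'L',wcast(c,uv,117),'S',wcast(c,uv,93.5))
E
python3 - <<'E'
from h import *
wrep()
c=camera('wrist')['pixels'];d=camera('scene')['pixels']
cv2.imwrite('pics/p2.png',np.hstack([c[:,:400],d[:,100:500]])[:,:,::-1])
E
```

```text
t: 5.57
tcp_pos: [624.4, 6.0, 104.4]
tool_rot: [[0.0, 1.0, -0.004], [1.0, -0.0, -0.0], [-0.0, -0.004, -1.0]]
force: [-0.6, 0.5, -0.5]
opening: 64.1
grasp_force: 0.0
t: 5.98
tcp_pos: [620.5, 7.8, 241.7]
tool_rot: [[0.0, 1.0, 0.009], [1.0, -0.0, -0.0], [-0.0, 0.009, -1.0]]
force: [0.7, -0.1, 0.8]
opening: 64.0
grasp_force: 0.0
t: 6.4
tcp_pos: [495.0, 58.3, 236.0]
tool_rot: [[0.0, 1.0, -0.001], [1.0, -0.0, 0.0], [0.0, -0.001, -1.0]]
force: [-0.2, 1.0, 0.6]
opening: 64.1
grasp_force: 0.0
t: 6.82
tcp_pos: [403.3, 109.1, 186.2]
tool_rot: [[-0.003, 1.0, -0.001], [1.0, 0.003, 0.001], [0.001, -0.001, -1.0]]
force: [0.3, 0.4, 0.2]
opening: 64.0
grasp_force: 0.0
t: 6.98
tcp_pos: [404.0, 107.6, 174.2]
tool_rot: [[-0.001, 1.0, -0.005], [1.0, 0.001, -0.001], [-0.001, -0.005, -1.0]]
force: [-0.4, 0.2, -0.4]
opening: 63.9
grasp_force: 0.0
wrist red 1244 [283.  38.] L [419. 224.] S [421. 229.]
wrist red 1030 [263. 206.] L [407. 115.] S [407. 107.]
wrist red 1093 [388. 362.] L [534. -54.] S [550. -83.]
wrist yellow 8761 [441. 236.] L [549.  89.] S [567.  77.]
wrist blue 181 [182.  18.] L [356. 240.] S [349. 247.]
wrist blue 14879 [440.  80.] L [530. 207.] S [546. 210.]
```

View pics/p2.png

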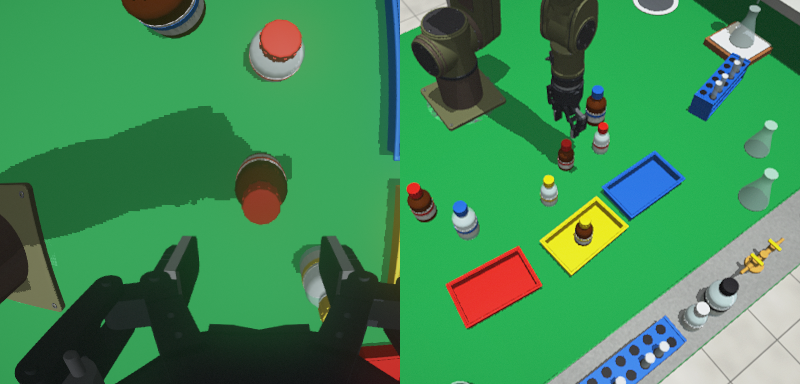

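The wrist view shows the amber red small cap at (263,206), which casts to (407,107). The scene view shows amber yellow standing in the yellow tray at (583,232). Descend and grip.

```bash
python3 -m jog '[{"x":0,"y":-0.001,"z":-0.02,"wx":0,"wy":0,"wz":0,"grip":0.25},{"x":0,"y":0,"z":-0.02,"wx":0,"wy":0,"wz":0,"grip":0.25},{"x":0,"y":0,"z":-0.02,"wx":0,"wy":0,"wz":0,"grip":0.25},{"x":0,"y":0,"z":-0.015,"wx":0,"wy":0,"wz":0,"grip":0.25},{"x":0,"y":0,"z":-0.008,"wx":0,"wy":0,"wz":0,"grip":0.25}]' 40; python3 -m jog '[{"x":0,"y":0,"z":0,"wx":0,"wy":0,"wz":0,"grip":0.5},{"x":0,"y":0,"z":0,"wx":0,"wy":0,"wz":0,"grip":0.6},{"x":0,"y":0,"z":0,"wx":0,"wy":0,"wz":0,"grip":0.75},{"x":0,"y":0,"z":0,"wx":0,"wy":0,"wz":0,"grip":0.9},{"x":0,"y":0,"z":0,"wx":0,"wy":0,"wz":0,"grip":0.9}]'; python3 -m jog '[{"x":0,"y":0,"z":0,"wx":0,"wy":0,"wz":0,"grip":0.9},{"x":0,"y":0,"z":0,"wx":0,"wy":0,"wz":0,"grip":0.9},{"x":0,"y":0,"z":0.005,"wx":0,"wy":0,"wz":0,"grip":0.9},{"x":0,"y":0,"z":0.01,"wx":0,"wy":0,"wz":0,"grip":0.9},{"x":0,"y":0,"z":0.02,"wx":0,"wy":0,"wz":0,"grip":0.9}]'; python3 -m jog '[{"x":0,"y":0,"z":0.03,"wx":0,"wy":0,"wz":0,"grip":0.9},{"x":0,"y":0,"z":0.03,"wx":0,"wy":0,"wz":0,"grip":0.9},{"x":0,"y":0,"z":0.03,"wx":0,"wy":0,"wz":0,"grip":0.9},{"x":0,"y":0,"z":0.02,"wx":0,"wy":0,"wz":0,"grip":0.9},{"x":0,"y":0,"z":0,"wx":0,"wy":0,"wz":0,"grip":0.9}]'
```

```text
t: 7.55
tcp_pos: [407.0, 106.8, 92.6]
tool_rot: [[0.001, 1.0, -0.001], [1.0, -0.001, -0.0], [-0.0, -0.001, -1.0]]
force: [-1.0, -1.1, 0.2]
opening: 64.3
grasp_force: 0.0
t: 7.97
tcp_pos: [407.9, 107.3, 94.5]
tool_rot: [[-0.0, 1.0, 0.002], [1.0, 0.0, 0.001], [0.001, 0.002, -1.0]]
force: [-1.6, 0.5, 5.3]
opening: 26.9
grasp_force: 39.6
t: 8.38
tcp_pos: [405.1, 106.5, 127.3]
tool_rot: [[-0.0, 1.0, -0.004], [1.0, -0.0, -0.001], [-0.001, -0.004, -1.0]]
force: [0.5, -0.5, -1.1]
opening: 26.8
grasp_force: 39.6
t: 8.8
tcp_pos: [409.7, 107.7, 242.8]
tool_rot: [[0.0, 1.0, 0.008], [1.0, -0.0, 0.002], [0.002, 0.008, -1.0]]
force: [0.7, -0.2, -1.4]
opening: 26.7
grasp_force: 39.9
```

```bash
python3 -m jog '[{"x":0.008,"y":-0.013,"z":0,"wx":0,"wy":0,"wz":0,"grip":0.9},{"x":0.0168,"y":-0.0266,"z":0,"wx":0,"wy":0,"wz":0,"grip":0.9},{"x":0.0168,"y":-0.0266,"z":0,"wx":0,"wy":0,"wz":0,"grip":0.9},{"x":0.0168,"y":-0.0266,"z":0,"wx":0,"wy":0,"wz":0,"grip":0.9},{"x":0.0168,"y":-0.0266,"z":0,"wx":0,"wy":0,"wz":0,"grip":0.9}]'; python3 -m jog '[{"x":0.0168,"y":-0.0266,"z":0,"wx":0,"wy":0,"wz":0,"grip":0.9},{"x":0.0168,"y":-0.0266,"z":0,"wx":0,"wy":0,"wz":0,"grip":0.9},{"x":0.0168,"y":-0.0266,"z":0,"wx":0,"wy":0,"wz":0,"grip":0.9},{"x":0.0168,"y":-0.0266,"z":0,"wx":0,"wy":0,"wz":0,"grip":0.9},{"x":0.0168,"y":-0.0266,"z":0,"wx":0,"wy":0,"wz":0,"grip":0.9}]'; python3 -m jog '[{"x":0.0168,"y":-0.0266,"z":0,"wx":0,"wy":0,"wz":0,"grip":0.9},{"x":0.0168,"y":-0.0266,"z":0,"wx":0,"wy":0,"wz":0,"grip":0.9},{"x":0.009,"y":-0.013,"z":0,"wx":0,"wy":0,"wz":0,"grip":0.9},{"x":0,"y":0,"z":-0.02,"wx":0,"wy":0,"wz":0,"grip":0.9},{"x":0,"y":0,"z":-0.03,"wx":0,"wy":0,"wz":0,"grip":0.9}]'; python3 -m jog '[{"x":0,"y":0,"z":-0.03,"wx":0,"wy":0,"wz":0,"grip":0.9},{"x":0,"y":0,"z":-0.025,"wx":0,"wy":0,"wz":0,"grip":0.9},{"x":0,"y":0,"z":-0.015,"wx":0,"wy":0,"wz":0,"grip":0.9},{"x":0,"y":0,"z":-0.008,"wx":0,"wy":0,"wz":0,"grip":0.9},{"x":0,"y":0,"z":0,"wx":0,"wy":0,"wz":0,"grip":0.9}]'
```

```text
t: 9.22
tcp_pos: [482.0, -13.6, 237.3]
tool_rot: [[-0.0, 1.0, -0.002], [1.0, 0.0, 0.0], [0.0, -0.002, -1.0]]
force: [1.1, 0.4, -1.4]
opening: 26.7
grasp_force: 39.7
t: 9.63
tcp_pos: [566.1, -146.7, 236.9]
tool_rot: [[0.0, 1.0, -0.002], [1.0, -0.0, 0.001], [0.001, -0.002, -1.0]]
force: [1.2, 1.3, -1.8]
opening: 26.3
grasp_force: 39.7
t: 10.05
tcp_pos: [611.3, -213.7, 189.2]
tool_rot: [[0.002, 1.0, 0.005], [1.0, -0.002, -0.002], [-0.002, 0.005, -1.0]]
force: [0.7, 0.8, -2.3]
opening: 26.8
grasp_force: 39.9
t: 10.47
tcp_pos: [606.6, -210.8, 107.0]
tool_rot: [[0.0, 1.0, -0.006], [1.0, 0.0, 0.002], [0.002, -0.006, -1.0]]
force: [-0.3, -0.7, -1.7]
opening: 26.6
grasp_force: 39.9
```

```bash
python3 -m jog '[{"x":0,"y":0,"z":-0.004,"wx":0,"wy":0,"wz":0,"grip":0.9},{"x":0,"y":0,"z":-0.004,"wx":0,"wy":0,"wz":0,"grip":0.9},{"x":0,"y":0,"z":-0.002,"wx":0,"wy":0,"wz":0,"grip":0.9},{"x":0,"y":0,"z":0,"wx":0,"wy":0,"wz":0,"grip":0.9}]'; python3 -m jog '[{"x":0,"y":0,"z":-0.002,"wx":0,"wy":0,"wz":0,"grip":0.9},{"x":0,"y":0,"z":0,"wx":0,"wy":0,"wz":0,"grip":0.9}]';python3 -m jog '[{"x":0,"y":0,"z":-0.002,"wx":0,"wy":0,"wz":0,"grip":0.9},{"x":0,"y":0,"z":0,"wx":0,"wy":0,"wz":0,"grip":0.9}]'
```

```text
t: 10.8
tcp_pos: [609.1, -211.7, 100.8]
tool_rot: [[0.0, 1.0, 0.001], [1.0, -0.0, -0.0], [-0.0, 0.001, -1.0]]
force: [0.1, -0.1, -1.5]
opening: 26.8
grasp_force: 39.9
t: 10.97
tcp_pos: [609.0, -211.7, 98.6]
tool_rot: [[-0.0, 1.0, 0.001], [1.0, 0.0, -0.0], [-0.0, 0.001, -1.0]]
force: [1.0, 0.2, -0.8]
opening: 26.5
grasp_force: 39.9
t: 11.13
tcp_pos: [609.2, -211.9, 98.5]
tool_rot: [[0.0, 1.0, 0.002], [1.0, -0.0, -0.001], [-0.001, 0.002, -1.0]]
force: [-2.4, -0.1, 8.5]
opening: 26.9
grasp_force: 41.0
```

```bash
python3 -m jog '[{"x":0,"y":0,"z":0.001,"wx":0,"wy":0,"wz":0,"grip":0.7},{"x":0,"y":0,"z":0,"wx":0,"wy":0,"wz":0,"grip":0.2},{"x":0,"y":0,"z":0,"wx":0,"wy":0,"wz":0,"grip":0.2},{"x":0,"y":0,"z":0,"wx":0,"wy":0,"wz":0,"grip":0.2},{"x":0,"y":0,"z":0.01,"wx":0,"wy":0,"wz":0,"grip":0.2}]' && python3 -m jog '[{"x":0,"y":0,"z":0.03,"wx":0,"wy":0,"wz":0,"grip":0.2},{"x":0,"y":0,"z":0.03,"wx":0,"wy":0,"wz":0,"grip":0.2},{"x":0,"y":0,"z":0.03,"wx":0,"wy":0,"wz":0,"grip":0.2},{"x":0,"y":0,"z":0.03,"wx":0,"wy":0,"wz":0,"grip":0.2},{"x":-0.01,"y":-0.002,"z":0.01,"wx":0,"wy":0,"wz":0,"grip":0.2}]';python3 -m jog '[{"x":-0.022,"y":-0.005,"z":0,"wx":0,"wy":0,"wz":0,"grip":0.2},{"x":-0.025,"y":-0.007,"z":0,"wx":0,"wy":0,"wz":0,"grip":0.2},{"x":-0.025,"y":-0.007,"z":0,"wx":0,"wy":0,"wz":0,"grip":0.2},{"x":-0.025,"y":-0.007,"z":0,"wx":0,"wy":0,"wz":0,"grip":0.2},{"x":-0.025,"y":-0.007,"z":0,"wx":0,"wy":0,"wz":0,"grip":0.2}]'; python3 -m jog '[{"x":-0.025,"y":-0.007,"z":0,"wx":0,"wy":0,"wz":0,"grip":0.2},{"x":-0.025,"y":-0.007,"z":0,"wx":0,"wy":0,"wz":0,"grip":0.2},{"x":-0.025,"y":-0.007,"z":0,"wx":0,"wy":0,"wz":0,"grip":0.2},{"x":-0.025,"y":-0.007,"z":0,"wx":0,"wy":0,"wz":0,"grip":0.2},{"x":-0.025,"y":-0.007,"z":0,"wx":0,"wy":0,"wz":0,"grip":0.2}]'; python3 -m jog '[{"x":-0.025,"y":-0.007,"z":0,"wx":0,"wy":0,"wz":0,"grip":0.2},{"x":-0.015,"y":-0.005,"z":0,"wx":0,"wy":0,"wz":0,"grip":0.2},{"x":0,"y":0,"z":-0.02,"wx":0,"wy":0,"wz":0,"grip":0.2},{"x":0,"y":0,"z":-0.02,"wx":0,"wy":0,"wz":0,"grip":0.2},{"x":0,"y":0,"z":0,"wx":0,"wy":0,"wz":0,"grip":0.2}]'
python3 - <<'E'
from h import *
wrep()
c=camera('wrist')['pixels'];d=camera('scene')['pixels']
cv2.imwrite('pics/p3.png',np.hstack([c[:,100:],d[:,100:480]])[:,:,::-1])
E
```

```text
t: 11.55
tcp_pos: [607.4, -211.1, 105.5]
tool_rot: [[-0.0, 1.0, -0.004], [1.0, 0.0, 0.001], [0.001, -0.004, -1.0]]
force: [-1.0, -0.1, 0.1]
opening: 67.9
grasp_force: 0.0
t: 11.97
tcp_pos: [602.2, -214.1, 242.9]
tool_rot: [[-0.001, 1.0, 0.009], [1.0, 0.001, -0.003], [-0.003, 0.009, -1.0]]
force: [1.8, 0.4, 0.7]
opening: 68.5
grasp_force: 0.0
t: 12.38
tcp_pos: [474.9, -246.6, 237.1]
tool_rot: [[-0.0, 1.0, -0.001], [1.0, 0.0, 0.0], [0.0, -0.001, -1.0]]
force: [-0.2, -0.7, -0.2]
opening: 68.4
grasp_force: 0.0
t: 12.8
tcp_pos: [349.8, -281.4, 237.1]
tool_rot: [[-0.0, 1.0, -0.001], [1.0, 0.0, 0.0], [0.0, -0.001, -1.0]]
force: [-0.8, 0.2, -0.5]
opening: 68.1
grasp_force: 0.0
t: 13.22
tcp_pos: [309.0, -291.8, 194.5]
tool_rot: [[0.001, 1.0, -0.004], [1.0, -0.001, 0.004], [0.004, -0.004, -1.0]]
force: [0.1, 0.7, -0.5]
opening: 68.2
grasp_force: 0.0
wrist red 7264 [481. 159.] L [ 501. -250.] S [ 523. -254.]
wrist red 1624 [264. 213.] L [ 313. -296.] S [ 313. -305.]
wrist yellow 1319 [490.  14.] L [ 510. -120.] S [ 532. -109.]
wrist yellow 150 [274. 166.] L [ 320. -261.] S [ 321. -265.]
wrist blue 1534 [418. 122.] L [ 430. -225.] S [ 444. -226.]
```

View pics/p3.png

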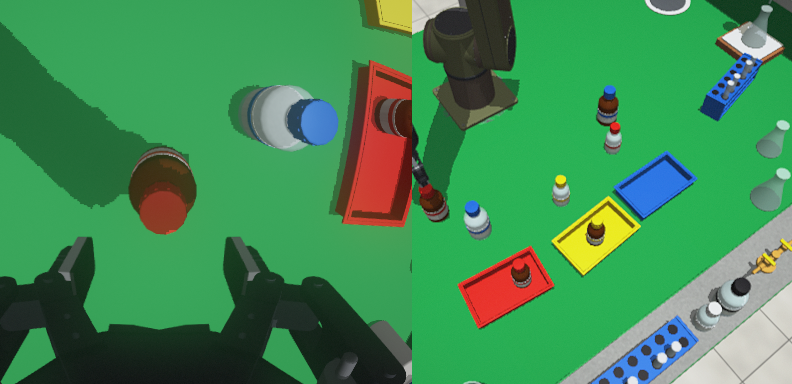

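The wrist crop shows the amber red large cap at about (164,213), which casts to (313,-296). The scene view shows amber red small upright in the red tray. Descend, grip at 60 N, lift.

```bash
python3 -m jog '[{"x":0.001,"y":-0.001,"z":-0.02,"wx":0,"wy":0,"wz":0,"grip":0.2},{"x":0,"y":0,"z":-0.02,"wx":0,"wy":0,"wz":0,"grip":0.2},{"x":0,"y":0,"z":-0.02,"wx":0,"wy":0,"wz":0,"grip":0.2},{"x":0,"y":0,"z":-0.015,"wx":0,"wy":0,"wz":0,"grip":0.2},{"x":0,"y":0,"z":-0.007,"wx":0,"wy":0,"wz":0,"grip":0.2}]' 60; python3 -m jog '[{"x":0,"y":0,"z":0,"wx":0,"wy":0,"wz":0,"grip":0.4},{"x":0,"y":0,"z":0,"wx":0,"wy":0,"wz":0,"grip":0.5},{"x":0,"y":0,"z":0,"wx":0,"wy":0,"wz":0,"grip":0.65},{"x":0,"y":0,"z":0,"wx":0,"wy":0,"wz":0,"grip":0.9},{"x":0,"y":0,"z":0,"wx":0,"wy":0,"wz":0,"grip":0.9}]'; python3 -m jog '[{"x":0,"y":0,"z":0,"wx":0,"wy":0,"wz":0,"grip":0.9},{"x":0,"y":0,"z":0,"wx":0,"wy":0,"wz":0,"grip":0.9},{"x":0,"y":0,"z":0.005,"wx":0,"wy":0,"wz":0,"grip":0.9},{"x":0,"y":0,"z":0.01,"wx":0,"wy":0,"wz":0,"grip":0.9},{"x":0,"y":0,"z":0.02,"wx":0,"wy":0,"wz":0,"grip":0.9}]'; python3 -m jog '[{"x":0,"y":0,"z":0.03,"wx":0,"wy":0,"wz":0,"grip":0.9},{"x":0,"y":0,"z":0.03,"wx":0,"wy":0,"wz":0,"grip":0.9},{"x":0,"y":0,"z":0.03,"wx":0,"wy":0,"wz":0,"grip":0.9},{"x":0,"y":0,"z":0.02,"wx":0,"wy":0,"wz":0,"grip":0.9},{"x":0,"y":0,"z":0,"wx":0,"wy":0,"wz":0,"grip":0.9}]'
```

```text
t: 13.78
tcp_pos: [312.8, -294.3, 114.7]
tool_rot: [[-0.001, 1.0, -0.001], [1.0, 0.001, 0.001], [0.001, -0.001, -1.0]]
force: [0.1, 1.3, -0.3]
opening: 67.8
grasp_force: 0.0
t: 14.2
tcp_pos: [313.5, -295.4, 116.7]
tool_rot: [[0.0, 1.0, 0.002], [1.0, -0.0, -0.002], [-0.002, 0.002, -1.0]]
force: [-1.9, -0.5, 5.8]
opening: 32.3
grasp_force: 59.3
t: 14.62
tcp_pos: [311.3, -293.1, 149.2]
tool_rot: [[-0.0, 1.0, -0.003], [1.0, 0.0, 0.003], [0.003, -0.003, -1.0]]
force: [0.1, -0.1, -3.6]
opening: 32.1
grasp_force: 59.9
t: 15.03
tcp_pos: [314.7, -296.3, 264.7]
tool_rot: [[0.0, 1.0, 0.006], [1.0, 0.0, -0.006], [-0.006, 0.006, -1.0]]
force: [0.8, -0.1, -2.1]
opening: 32.6
grasp_force: 60.3
```

```bash
python3 -m jog '[{"x":0.012,"y":-0.002,"z":0,"wx":0,"wy":0,"wz":0,"grip":0.9},{"x":0.0245,"y":0,"z":0,"wx":0,"wy":0,"wz":0,"grip":0.9},{"x":0.0245,"y":0,"z":0,"wx":0,"wy":0,"wz":0,"grip":0.9},{"x":0.0245,"y":0,"z":0,"wx":0,"wy":0,"wz":0,"grip":0.9},{"x":0.0245,"y":0,"z":0,"wx":0,"wy":0,"wz":0,"grip":0.9}]'; python3 -m jog '[{"x":0.0245,"y":0,"z":0,"wx":0,"wy":0,"wz":0,"grip":0.9},{"x":0.0245,"y":0,"z":0,"wx":0,"wy":0,"wz":0,"grip":0.9},{"x":0.0245,"y":0,"z":0,"wx":0,"wy":0,"wz":0,"grip":0.9},{"x":0.0245,"y":0,"z":0,"wx":0,"wy":0,"wz":0,"grip":0.9},{"x":0.0245,"y":0,"z":0,"wx":0,"wy":0,"wz":0,"grip":0.9}]'; python3 -m jog '[{"x":0.0245,"y":0,"z":0,"wx":0,"wy":0,"wz":0,"grip":0.9},{"x":0.0245,"y":0,"z":0,"wx":0,"wy":0,"wz":0,"grip":0.9},{"x":0.0065,"y":0,"z":0,"wx":0,"wy":0,"wz":0,"grip":0.9},{"x":0,"y":0,"z":-0.02,"wx":0,"wy":0,"wz":0,"grip":0.9},{"x":0,"y":0,"z":-0.03,"wx":0,"wy":0,"wz":0,"grip":0.9}]'; python3 -m jog '[{"x":0,"y":0,"z":-0.03,"wx":0,"wy":0,"wz":0,"grip":0.9},{"x":0,"y":0,"z":-0.025,"wx":0,"wy":0,"wz":0,"grip":0.9},{"x":0,"y":0,"z":-0.015,"wx":0,"wy":0,"wz":0,"grip":0.9},{"x":0,"y":0,"z":-0.008,"wx":0,"wy":0,"wz":0,"grip":0.9},{"x":0,"y":0,"z":0,"wx":0,"wy":0,"wz":0,"grip":0.9}]'; python3 -m jog '[{"x":0,"y":0,"z":-0.004,"wx":0,"wy":0,"wz":0,"grip":0.9},{"x":0,"y":0,"z":-0.003,"wx":0,"wy":0,"wz":0,"grip":0.9},{"x":0,"y":0,"z":0,"wx":0,"wy":0,"wz":0,"grip":0.9}]'
```

```text
t: 15.45
tcp_pos: [423.7, -295.7, 257.7]
tool_rot: [[0.0, 1.0, -0.003], [1.0, -0.0, 0.003], [0.003, -0.003, -1.0]]
force: [-0.6, -0.6, -2.8]
opening: 32.3
grasp_force: 60.3
t: 15.87
tcp_pos: [546.3, -295.6, 256.9]
tool_rot: [[-0.0, 1.0, -0.004], [1.0, 0.0, 0.003], [0.003, -0.004, -1.0]]
force: [0.2, -0.5, -2.9]
opening: 32.4
grasp_force: 60.3
t: 16.28
tcp_pos: [603.4, -296.8, 209.9]
tool_rot: [[-0.001, 1.0, 0.003], [1.0, 0.001, -0.001], [-0.001, 0.003, -1.0]]
force: [1.4, -0.2, -2.6]
opening: 32.3
grasp_force: 60.8
t: 16.7
tcp_pos: [598.5, -295.2, 127.8]
tool_rot: [[-0.0, 1.0, -0.007], [1.0, 0.0, 0.004], [0.004, -0.007, -1.0]]
force: [-0.2, 0.2, -3.2]
opening: 32.5
grasp_force: 60.7
t: 16.95
tcp_pos: [601.3, -296.8, 125.8]
tool_rot: [[0.0, 1.0, 0.001], [1.0, -0.0, -0.001], [-0.001, 0.001, -1.0]]
force: [0.7, -0.2, -2.7]
opening: 32.5
grasp_force: 60.7
```

```bash
python3 -m jog '[{"x":0,"y":0,"z":-0.003,"wx":0,"wy":0,"wz":0,"grip":0.9},{"x":0,"y":0,"z":0,"wx":0,"wy":0,"wz":0,"grip":0.9}]'; python3 -m jog '[{"x":0,"y":0,"z":-0.002,"wx":0,"wy":0,"wz":0,"grip":0.9},{"x":0,"y":0,"z":0,"wx":0,"wy":0,"wz":0,"grip":0.9}]';python3 -m jog '[{"x":0,"y":0,"z":-0.001,"wx":0,"wy":0,"wz":0,"grip":0.9},{"x":0,"y":0,"z":0,"wx":0,"wy":0,"wz":0,"grip":0.9}]'
```

```text
t: 17.12
tcp_pos: [601.1, -296.8, 122.8]
tool_rot: [[0.0, 1.0, 0.001], [1.0, -0.0, -0.0], [-0.0, 0.001, -1.0]]
force: [0.1, -1.0, -2.4]
opening: 32.7
grasp_force: 60.7
t: 17.28
tcp_pos: [601.2, -296.8, 120.8]
tool_rot: [[0.0, 1.0, 0.001], [1.0, -0.0, -0.001], [-0.001, 0.001, -1.0]]
force: [0.3, -1.0, -2.3]
opening: 32.1
grasp_force: 60.9
t: 17.45
tcp_pos: [601.2, -296.9, 120.8]
tool_rot: [[0.0, 1.0, 0.002], [1.0, -0.0, -0.001], [-0.001, 0.002, -1.0]]
force: [-1.0, 0.5, 3.8]
opening: 32.2
grasp_force: 61.4
```

```bash
python3 -m jog '[{"x":0,"y":0,"z":0.001,"wx":0,"wy":0,"wz":0,"grip":0.7},{"x":0,"y":0,"z":0,"wx":0,"wy":0,"wz":0,"grip":0.2},{"x":0,"y":0,"z":0,"wx":0,"wy":0,"wz":0,"grip":0.2},{"x":0,"y":0,"z":0,"wx":0,"wy":0,"wz":0,"grip":0.2},{"x":0,"y":0,"z":0.01,"wx":0,"wy":0,"wz":0,"grip":0.2}]' && python3 -m jog '[{"x":0,"y":0,"z":0.03,"wx":0,"wy":0,"wz":0,"grip":0.2},{"x":0,"y":0,"z":0.03,"wx":0,"wy":0,"wz":0,"grip":0.2},{"x":0,"y":0,"z":0.03,"wx":0,"wy":0,"wz":0,"grip":0.2},{"x":0,"y":0,"z":0.03,"wx":0,"wy":0,"wz":0,"grip":0.2},{"x":0,"y":0.003,"z":0,"wx":0,"wy":0,"wz":0,"grip":0.2}]'; python3 -m jog '[{"x":-0.014,"y":0.029,"z":0,"wx":0,"wy":0,"wz":0,"grip":0.2},{"x":-0.014,"y":0.029,"z":0,"wx":0,"wy":0,"wz":0,"grip":0.2},{"x":-0.014,"y":0.029,"z":0,"wx":0,"wy":0,"wz":0,"grip":0.2},{"x":-0.014,"y":0.029,"z":0,"wx":0,"wy":0,"wz":0,"grip":0.2},{"x":-0.014,"y":0.029,"z":0,"wx":0,"wy":0,"wz":0,"grip":0.2}]'; python3 -m jog '[{"x":-0.014,"y":0.029,"z":0,"wx":0,"wy":0,"wz":0,"grip":0.2},{"x":-0.014,"y":0.029,"z":0,"wx":0,"wy":0,"wz":0,"grip":0.2},{"x":-0.014,"y":0.029,"z":0,"wx":0,"wy":0,"wz":0,"grip":0.2},{"x":-0.014,"y":0.029,"z":0,"wx":0,"wy":0,"wz":0,"grip":0.2},{"x":-0.014,"y":0.029,"z":0,"wx":0,"wy":0,"wz":0,"grip":0.2}]'; python3 -m jog '[{"x":-0.014,"y":0.029,"z":0,"wx":0,"wy":0,"wz":0,"grip":0.2},{"x":-0.014,"y":0.029,"z":0,"wx":0,"wy":0,"wz":0,"grip":0.2},{"x":-0.014,"y":0.029,"z":0,"wx":0,"wy":0,"wz":0,"grip":0.2},{"x":-0.014,"y":0.029,"z":0,"wx":0,"wy":0,"wz":0,"grip":0.2},{"x":-0.014,"y":0.029,"z":0,"wx":0,"wy":0,"wz":0,"grip":0.2}]'; python3 -m jog '[{"x":-0.014,"y":0.029,"z":0,"wx":0,"wy":0,"wz":0,"grip":0.2},{"x":-0.014,"y":0.029,"z":0,"wx":0,"wy":0,"wz":0,"grip":0.2},{"x":-0.014,"y":0.029,"z":0,"wx":0,"wy":0,"wz":0,"grip":0.2},{"x":-0.014,"y":0.029,"z":0,"wx":0,"wy":0,"wz":0,"grip":0.2},{"x":-0.014,"y":0.029,"z":0,"wx":0,"wy":0,"wz":0,"grip":0.2}]'; python3 -m jog '[{"x":0,"y":0,"z":-0.02,"wx":0,"wy":0,"wz":0,"grip":0.2},{"x":0,"y":0,"z":-0.03,"wx":0,"wy":0,"wz":0,"grip":0.2},{"x":0,"y":0,"z":0,"wx":0,"wy":0,"wz":0,"grip":0.2},{"x":0,"y":0,"z":0,"wx":0,"wy":0,"wz":0,"grip":0.2}]'
python3 - <<'E'
from h import *
wrep()
c=camera('wrist')['pixels'];d=camera('scene')['pixels']
cv2.imwrite('pics/p4.png',np.hstack([c[:,100:],d[:,100:480]])[:,:,::-1])
E
```

```text
t: 17.87
tcp_pos: [599.5, -296.0, 128.4]
tool_rot: [[0.0, 1.0, -0.004], [1.0, -0.0, 0.002], [0.002, -0.004, -1.0]]
force: [-0.2, 0.2, 0.4]
opening: 68.6
grasp_force: 0.0
t: 18.28
tcp_pos: [603.7, -295.4, 258.5]
tool_rot: [[0.001, 1.0, 0.011], [1.0, -0.001, -0.006], [-0.006, 0.011, -1.0]]
force: [1.4, -0.0, 1.2]
opening: 68.1
grasp_force: 0.0
t: 18.7
tcp_pos: [530.0, -147.4, 250.6]
tool_rot: [[0.0, 1.0, 0.001], [1.0, -0.0, -0.0], [-0.0, 0.001, -1.0]]
force: [0.2, 1.0, 0.0]
opening: 68.5
grasp_force: 0.0
t: 19.12
tcp_pos: [459.9, -2.3, 250.8]
tool_rot: [[0.0, 1.0, 0.001], [1.0, -0.0, 0.0], [0.0, 0.001, -1.0]]
force: [0.1, 0.9, -0.4]
opening: 68.0
grasp_force: 0.0
t: 19.53
tcp_pos: [389.9, 142.6, 250.9]
tool_rot: [[0.0, 1.0, 0.001], [1.0, -0.0, 0.0], [0.0, 0.001, -1.0]]
force: [1.5, 0.3, -0.0]
opening: 68.3
grasp_force: 0.0
t: 19.95
tcp_pos: [319.8, 287.7, 250.9]
tool_rot: [[-0.0, 1.0, 0.001], [1.0, 0.0, 0.001], [0.001, 0.001, -1.0]]
force: [-0.1, 0.7, 1.4]
opening: 68.1
grasp_force: 0.0
t: 20.28
tcp_pos: [319.5, 285.5, 199.7]
tool_rot: [[-0.0, 1.0, -0.003], [1.0, 0.0, -0.002], [-0.002, -0.003, -1.0]]
force: [-0.2, 0.4, -0.3]
opening: 68.1
grasp_force: 0.0
wrist red 430 [371. 257.] L [416. 237.] S [426. 224.]
wrist yellow 898 [465. 303.] L [547. 166.] S [572. 145.]
wrist yellow 290 [406. 372.] L [501.  62.] S [521.  29.]
wrist blue 9410 [466. 211.] L [509. 277.] S [530. 268.]
wrist blue 1776 [261. 207.] L [321. 283.] S [321. 275.]
```

View pics/p4.png

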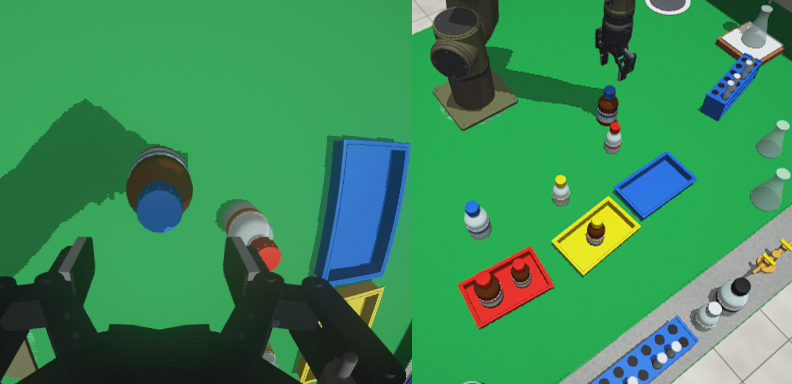

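Both red-cap amber bottles stand in the red tray. The amber blue cap is at (161,207) in the wrist crop, which casts to (321,283). Descend, grip, lift.

```bash
python3 -m jog '[{"x":0,"y":-0.002,"z":-0.02,"wx":0,"wy":0,"wz":0,"grip":0.2},{"x":0,"y":0,"z":-0.02,"wx":0,"wy":0,"wz":0,"grip":0.2},{"x":0,"y":0,"z":-0.02,"wx":0,"wy":0,"wz":0,"grip":0.2},{"x":0,"y":0,"z":-0.017,"wx":0,"wy":0,"wz":0,"grip":0.2},{"x":0,"y":0,"z":-0.008,"wx":0,"wy":0,"wz":0,"grip":0.2}]' 60; python3 -m jog '[{"x":0,"y":0,"z":0,"wx":0,"wy":0,"wz":0,"grip":0.4},{"x":0,"y":0,"z":0,"wx":0,"wy":0,"wz":0,"grip":0.5},{"x":0,"y":0,"z":0,"wx":0,"wy":0,"wz":0,"grip":0.65},{"x":0,"y":0,"z":0,"wx":0,"wy":0,"wz":0,"grip":0.9},{"x":0,"y":0,"z":0,"wx":0,"wy":0,"wz":0,"grip":0.9}]'; python3 -m jog '[{"x":0,"y":0,"z":0,"wx":0,"wy":0,"wz":0,"grip":0.9},{"x":0,"y":0,"z":0,"wx":0,"wy":0,"wz":0,"grip":0.9},{"x":0,"y":0,"z":0.005,"wx":0,"wy":0,"wz":0,"grip":0.9},{"x":0,"y":0,"z":0.01,"wx":0,"wy":0,"wz":0,"grip":0.9},{"x":0,"y":0,"z":0.02,"wx":0,"wy":0,"wz":0,"grip":0.9}]'; python3 -m jog '[{"x":0,"y":0,"z":0.03,"wx":0,"wy":0,"wz":0,"grip":0.9},{"x":0,"y":0,"z":0.03,"wx":0,"wy":0,"wz":0,"grip":0.9},{"x":0,"y":0,"z":0.03,"wx":0,"wy":0,"wz":0,"grip":0.9},{"x":0,"y":0,"z":0.02,"wx":0,"wy":0,"wz":0,"grip":0.9},{"x":0,"y":0,"z":0,"wx":0,"wy":0,"wz":0,"grip":0.9}]'
```

```text
t: 20.85
tcp_pos: [321.2, 284.1, 115.0]
tool_rot: [[0.001, 1.0, 0.0], [1.0, -0.001, 0.0], [0.0, 0.0, -1.0]]
force: [-0.7, 0.6, 0.6]
opening: 68.2
grasp_force: 0.0
t: 21.27
tcp_pos: [321.7, 285.2, 116.9]
tool_rot: [[0.0, 1.0, 0.002], [1.0, -0.0, 0.002], [0.002, 0.002, -1.0]]
force: [-1.9, -0.1, 5.8]
opening: 32.3
grasp_force: 59.3
t: 21.68
tcp_pos: [319.2, 282.9, 149.2]
tool_rot: [[-0.0, 1.0, -0.004], [1.0, 0.0, -0.003], [-0.003, -0.004, -1.0]]
force: [-0.2, -0.9, -2.9]
opening: 32.3
grasp_force: 59.9
t: 22.1
tcp_pos: [322.8, 286.1, 264.8]
tool_rot: [[-0.0, 1.0, 0.006], [1.0, 0.0, 0.005], [0.005, 0.006, -1.0]]
force: [1.5, 0.8, -3.6]
opening: 32.5
grasp_force: 60.5
```

```bash
python3 -m jog '[{"x":0.01,"y":-0.002,"z":0,"wx":0,"wy":0,"wz":0,"grip":0.9},{"x":0.0235,"y":-0.0045,"z":0,"wx":0,"wy":0,"wz":0,"grip":0.9},{"x":0.0235,"y":-0.0045,"z":0,"wx":0,"wy":0,"wz":0,"grip":0.9},{"x":0.0235,"y":-0.0045,"z":0,"wx":0,"wy":0,"wz":0,"grip":0.9},{"x":0.0235,"y":-0.0045,"z":0,"wx":0,"wy":0,"wz":0,"grip":0.9}]'; python3 -m jog '[{"x":0.0235,"y":-0.0045,"z":0,"wx":0,"wy":0,"wz":0,"grip":0.9},{"x":0.0235,"y":-0.0045,"z":0,"wx":0,"wy":0,"wz":0,"grip":0.9},{"x":0.0235,"y":-0.0045,"z":0,"wx":0,"wy":0,"wz":0,"grip":0.9},{"x":0.0235,"y":-0.0045,"z":0,"wx":0,"wy":0,"wz":0,"grip":0.9},{"x":0.0235,"y":-0.0045,"z":0,"wx":0,"wy":0,"wz":0,"grip":0.9}]'; python3 -m jog '[{"x":0.0235,"y":-0.0045,"z":0,"wx":0,"wy":0,"wz":0,"grip":0.9},{"x":0.0235,"y":-0.0045,"z":0,"wx":0,"wy":0,"wz":0,"grip":0.9},{"x":0.0085,"y":-0.0025,"z":0,"wx":0,"wy":0,"wz":0,"grip":0.9},{"x":0,"y":0,"z":-0.02,"wx":0,"wy":0,"wz":0,"grip":0.9},{"x":0,"y":0,"z":-0.03,"wx":0,"wy":0,"wz":0,"grip":0.9}]'; python3 -m jog '[{"x":0,"y":0,"z":-0.03,"wx":0,"wy":0,"wz":0,"grip":0.9},{"x":0,"y":0,"z":-0.025,"wx":0,"wy":0,"wz":0,"grip":0.9},{"x":0,"y":0,"z":-0.015,"wx":0,"wy":0,"wz":0,"grip":0.9},{"x":0,"y":0,"z":-0.008,"wx":0,"wy":0,"wz":0,"grip":0.9},{"x":0,"y":0,"z":0,"wx":0,"wy":0,"wz":0,"grip":0.9}]'; python3 -m jog '[{"x":0,"y":0,"z":-0.004,"wx":0,"wy":0,"wz":0,"grip":0.9},{"x":0,"y":0,"z":-0.004,"wx":0,"wy":0,"wz":0,"grip":0.9},{"x":0,"y":0,"z":0,"wx":0,"wy":0,"wz":0,"grip":0.9}]'; python3 -m jog '[{"x":0,"y":0,"z":-0.002,"wx":0,"wy":0,"wz":0,"grip":0.9},{"x":0,"y":0,"z":0,"wx":0,"wy":0,"wz":0,"grip":0.9}]'; python3 -m jog '[{"x":0,"y":0,"z":-0.002,"wx":0,"wy":0,"wz":0,"grip":0.9},{"x":0,"y":0,"z":0,"wx":0,"wy":0,"wz":0,"grip":0.9}]'
```

```text
t: 22.52
tcp_pos: [425.2, 263.1, 257.8]
tool_rot: [[-0.0, 1.0, -0.003], [1.0, 0.0, -0.003], [-0.003, -0.003, -1.0]]
force: [0.1, 0.0, -3.3]
opening: 32.4
grasp_force: 60.4
t: 22.93
tcp_pos: [542.9, 240.4, 257.1]
tool_rot: [[0.0, 1.0, -0.004], [1.0, -0.0, -0.002], [-0.002, -0.004, -1.0]]
force: [0.4, 0.7, -3.1]
opening: 32.5
grasp_force: 60.4
t: 23.35
tcp_pos: [600.1, 230.1, 210.3]
tool_rot: [[0.001, 1.0, 0.003], [1.0, -0.001, 0.001], [0.001, 0.003, -1.0]]
force: [1.1, 0.5, -3.0]
opening: 32.2
grasp_force: 60.9
t: 23.77
tcp_pos: [595.2, 229.1, 128.3]
tool_rot: [[0.0, 1.0, -0.007], [1.0, -0.0, -0.003], [-0.003, -0.007, -1.0]]
force: [-1.4, -0.0, -3.2]
opening: 32.4
grasp_force: 60.6
t: 24.02
tcp_pos: [598.2, 230.5, 124.6]
tool_rot: [[-0.0, 1.0, 0.001], [1.0, 0.0, 0.0], [0.0, 0.001, -1.0]]
force: [-0.3, -0.5, -4.1]
opening: 32.3
grasp_force: 60.7
t: 24.18
tcp_pos: [598.1, 230.6, 122.8]
tool_rot: [[-0.0, 1.0, 0.001], [1.0, 0.0, 0.0], [0.0, 0.001, -1.0]]
force: [0.4, 0.2, -3.6]
opening: 32.2
grasp_force: 60.7
t: 24.35
tcp_pos: [598.3, 230.6, 121.0]
tool_rot: [[-0.0, 1.0, 0.001], [1.0, 0.0, 0.0], [0.0, 0.001, -1.0]]
force: [-0.3, 0.2, -2.2]
opening: 32.1
grasp_force: 60.9
```

Touching, so one more millimetre, then release and retreat.

```bash
python3 -m jog '[{"x":0,"y":0,"z":-0.001,"wx":0,"wy":0,"wz":0,"grip":0.9},{"x":0,"y":0,"z":0,"wx":0,"wy":0,"wz":0,"grip":0.9}]'; python3 -m jog '[{"x":0,"y":0,"z":0.001,"wx":0,"wy":0,"wz":0,"grip":0.7},{"x":0,"y":0,"z":0,"wx":0,"wy":0,"wz":0,"grip":0.2},{"x":0,"y":0,"z":0,"wx":0,"wy":0,"wz":0,"grip":0.2},{"x":0,"y":0,"z":0,"wx":0,"wy":0,"wz":0,"grip":0.2},{"x":0,"y":0,"z":0.01,"wx":0,"wy":0,"wz":0,"grip":0.2}]' && python3 -m jog '[{"x":0,"y":0,"z":0.03,"wx":0,"wy":0,"wz":0,"grip":0.2},{"x":0,"y":0,"z":0.03,"wx":0,"wy":0,"wz":0,"grip":0.2},{"x":0,"y":0,"z":0.03,"wx":0,"wy":0,"wz":0,"grip":0.2},{"x":0,"y":0,"z":0.03,"wx":0,"wy":0,"wz":0,"grip":0.2},{"x":-0.02,"y":0,"z":0,"wx":0,"wy":0,"wz":0,"grip":0.2}]'; python3 -m jog '[{"x":-0.03,"y":0,"z":0,"wx":0,"wy":0,"wz":0,"grip":0.2},{"x":-0.03,"y":0,"z":0,"wx":0,"wy":0,"wz":0,"grip":0.2},{"x":-0.03,"y":0,"z":0,"wx":0,"wy":0,"wz":0,"grip":0.2},{"x":-0.03,"y":0,"z":0,"wx":0,"wy":0,"wz":0,"grip":0.2},{"x":-0.02,"y":0,"z":0,"wx":0,"wy":0,"wz":0,"grip":0.2}]'; python3 - <<'E'
from h import *
rep()
c=camera('side')['pixels'];d=camera('scene')['pixels']
cv2.imwrite('pics/p5.png',np.hstack([c[:,100:],d[:,100:480]])[:,:,::-1])
E
```

```text
t: 24.52
tcp_pos: [598.3, 230.6, 121.0]
tool_rot: [[-0.0, 1.0, 0.002], [1.0, 0.0, 0.001], [0.001, 0.002, -1.0]]
force: [-1.6, -0.8, 4.6]
opening: 32.4
grasp_force: 61.6
t: 24.93
tcp_pos: [596.5, 229.9, 128.6]
tool_rot: [[-0.0, 1.0, -0.004], [1.0, 0.0, -0.001], [-0.001, -0.004, -1.0]]
force: [-1.0, 0.5, -0.4]
opening: 68.3
grasp_force: 0.0
t: 25.35
tcp_pos: [584.1, 231.9, 258.1]
tool_rot: [[0.001, 1.0, 0.015], [1.0, -0.001, 0.005], [0.005, 0.015, -1.0]]
force: [1.2, 0.5, 0.8]
opening: 67.9
grasp_force: 0.0
t: 25.77
tcp_pos: [435.1, 230.0, 251.1]
tool_rot: [[-0.0, 1.0, -0.001], [1.0, 0.0, 0.0], [0.0, -0.001, -1.0]]
force: [-0.1, -0.3, -0.6]
opening: 68.2
grasp_force: 0.0
scene red 91 [302. 128.] [298 123  10  11] L [433. 212.] S [419. 226.]
scene red 3287 [194. 286.] [146 246  96  82] L [ 640. -262.] S [ 631. -260.]
scene yellow 107 [248. 181.] [243 175  11  13] L [486.  -6.] S [474.   2.]
scene yellow 3171 [283. 235.] [240 196  89  80] L [657. -26.] S [649. -19.]
scene blue 2335 [342. 185.] [302 151  83  69] L [634. 177.] S [625. 190.]
scene blue 179 [160. 208.] [153 201  15  16] L [ 
[... 283 characters left out ...]
 104] L [ 564. -323.] S [ 574. -307.]
side red 37 [350. 254.] [341 251  19   6] L [ 568. -284.] S [ 577. -268.]
side yellow 3188 [323. 181.] [282 143  84  75] L [583. -98.] S [593. -75.]
side yellow 173 [259. 165.] [253 157  13  16] L [469. -21.] S [475.   6.]
side yellow 42 [259. 191.] [249 186  21   8] L [452. -97.] S [457. -73.]
side blue 970 [217.  54.] [200  29  36  47] L [461. 462.] S [467. 506.]
side blue 1584 [285. 124.] [253  83  67  71] L [557. 101.] S [566. 132.]
side blue 36 [285. 121.] [279 119  14   4] L [562. 115.] S [572. 146.]
side blue 327 [261. 242.] [251 232  20  22] L [ 426. -223.] S [ 430. -204.]
side blue 57 [262. 279.] [250 274  25   8] L [ 410. -300.] S [ 414. -284.]
```

View pics/p5.png

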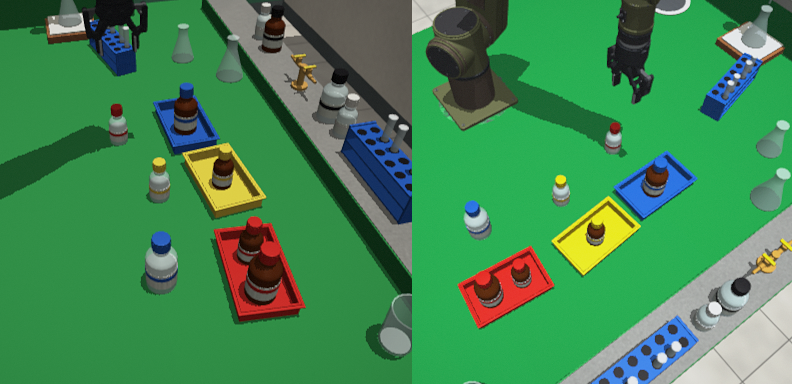

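All four brown bottles stand upright in their trays: two red, one yellow, one blue. The clear bottles have not moved, and the gripper is clear of everything.

```bash
python3 -c "
from bench import order
print(order.job_done())"
```

```text
the job is handed in; nothing more can be done
None
```

The job is handed in: the four brown bottles stand upright in the trays matching their caps, the clear bottles are where they started, and the arm finished at about 26 s of the 106 s limit; no verdict was returned.

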